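# Make up the red, white and blue thread kits

## Task

Make up the three thread kits: in each coloured tray stand the thread spool of that colour upright in the round pocket and lay the metal bobbin of that colour flat in the open bay beside it. The white spool is already in its tray and needs only its bobbin; the green spool has no kit, so leave both of these spools standing where they are.

Things in the scene. Friction and masses are not known exactly. Their poses are not given: they have to be found in the camera images.
- red_spool_center (a point): centre (half-way up) of the spool of red thread, white plastic ends, a cylinder 33 mm across and 55 mm tall standing upright, about 35 g; z along its axis; a label disc in the thread's colour on its top end. Take it across the flanges from above.
- blue_spool_center (a point): centre (half-way up) of the spool of blue thread, wooden ends, a cylinder 33 mm across and 55 mm tall standing upright, about 35 g; z along its axis; a label disc in the thread's colour on its top end. Take it across the flanges from above.
- red_bobbin_center (a point): centre (half-way up) of the metal bobbin wound with red thread, a flat disc 21 mm across and 11 mm high lying flat on the worktop, about 12 g; z along its axis; a label disc in the thread's colour on top. Take it across its rim with the fingertips close to the worktop.
- white_bobbin_center (a point): centre (half-way up) of the metal bobbin wound with white thread, a flat disc 21 mm across and 11 mm high lying flat on the worktop, about 12 g; z along its axis; a label disc in the thread's colour on top. Take it across its rim with the fingertips close to the worktop.
- blue_bobbin_center (a point): centre (half-way up) of the metal bobbin wound with blue thread, a flat disc 21 mm across and 11 mm high lying flat on the worktop, about 12 g; z along its axis; a label disc in the thread's colour on top. Take it across its rim with the fingertips close to the worktop.
- red_tray: red plastic kit tray, fixed, 104 (x) by 78 (y) mm, rim 10 and floor 3 mm above the worktop. Origin: under its centre, at worktop height; z up, x roughly away from the robot. Spool pocket (dark disc in it): round, 50 mm wide, 7 deep, centre x = +22 mm, y = 0. Bobbin bay: open, inside 41.5 (x) by 73 (y) mm, 7 deep, centre x = -29 mm, y = 0; fingers closing along y fit in beside a bobbin.
- white_tray: white plastic kit tray, fixed, 104 (x) by 78 (y) mm, rim 10 and floor 3 mm above the worktop. Origin: under its centre, at worktop height; z up, x roughly away from the robot. Spool pocket (dark disc in it): round, 50 mm wide, 7 deep, centre x = +22 mm, y = 0. Bobbin bay: open, inside 41.5 (x) by 73 (y) mm, 7 deep, centre x = -29 mm, y = 0; fingers closing along y fit in beside a bobbin.
- blue_tray: blue plastic kit tray, fixed, 104 (x) by 78 (y) mm, rim 10 and floor 3 mm above the worktop. Origin: under its centre, at worktop height; z up, x roughly away from the robot. Spool pocket (dark disc in it): round, 50 mm wide, 7 deep, centre x = +22 mm, y = 0. Bobbin bay: open, inside 41.5 (x) by 73 (y) mm, 7 deep, centre x = -29 mm, y = 0; fingers closing along y fit in beside a bobbin.
- white_spool_center (a point): centre (half-way up) of the spool of white thread, white plastic ends, a cylinder 33 mm across and 55 mm tall standing upright, about 35 g; z along its axis; a label disc in the thread's colour on its top end. Take it across the flanges from above. It already stands in the pocket of the white tray (its base 3 mm above the worktop) and is to stay there; it is loose.
- green_spool_center (a point): centre (half-way up) of the spool of green thread, wooden ends, a cylinder 33 mm across and 55 mm tall standing upright, about 35 g; z along its axis; a label disc in the thread's colour on its top end. Take it across the flanges from above. It has no tray and stands loose on the worktop among the others; it is to be left where it is.
Things that resemble listed ones, but are neither listed nor needed, are in the scene too. Several things have the shape of the blue_tray; the one meant has the colours described above.

How it is judged:
By the outcome, as a careful person would: the job done as asked, in the order asked, and still so for the second after the job is handed in, with the robot touching nothing.
It also fails if it takes over 112 s, if anything falls off the work surface, if the arm or the gripper's body presses on something with over 40 N, if the wrist force passes 120 N, or if a joint passes its speed limit or range.

## Robot

A 7-joint arm with a two-finger parallel gripper is mounted at the origin on a cart in front of the work surface, level with it; the furniture and walls round the work are solid. World frame = base frame: x ahead of the robot, y to its left, z up, the work surface at z = 0. Lengths are in mm, angles in rad, forces in N, time in s.
With the tool pointing down it reaches from about 375 to 925 mm from the base axis. Payload 3.1 kg.
Tool frame: the origin (TCP) lies on the centre line of the jaws, within the pads' length; the fingertips stand 19 mm ahead of it and the grasp point (between the pads) is the TCP; z points along the fingers, y is the line along which they close (so a half turn about z gives the same grasp; the last joint's range is limited). The gripper opens to 85 mm and grips with 20 to 120 N. Pads are 22 mm wide; open, the fingers measure 114 mm over their backs; the gripper's body (76 mm by 85 mm) begins 54 mm behind the grasp point. The pads swing forward as they close: fully open they stand 13 mm farther back than shut.
Start: joints at [-1.326, 0.383, 0.044, 1.598, -0.018, 1.161, -0.05], TCP at [218.46, 612.192, 250.269] pointing down, gripper open.
Joint ranges: [-2.61, 2.61], [-0.41, 2.15], [-1.48, 1.57], [0, 2.5], [-1.57, 4.71], [0.05, 1.97], [-2.85, 2.85]. Speed limits (rad/s): [2.79, 2.79, 3.14, 3.14, 3.14, 3.14, 3.14].

## Interface

Orientations are given as a 3x3 rotation matrix whose columns are the frame's x, y, z axes.
In Python, from plant import readout, imaging, order gives the robot as it stands. The module is installed in compiled form; this text tells all that it offers.
- The arm moves only by the tool move_arm, never from a script. Its argument "commands" is a list that holds one entry, the list of rows, each a list of 6 numbers: the shift along the tool's x, y, z in m, then the turn, a rotation vector about the tool's x, y, z in degrees. In form: [[[dx, dy, dz, wx, wy, wz], ...]]. A call has 1 to 5 rows; each row is the pose to reach, as a shift and turn from the pose commanded when the call began, along the tool's axes at that moment; what a row does not reach only later rows make up. A row lasts 1/8 s, in which the tool goes at most 62.5 mm and 10.7 degrees, less where a joint would pass 70% of its speed; a pose out of reach is approached as far as the arm can. A call with a gripper value outside its range is refused whole. "claw" is the opening, from 0 (shut) to 1 (fully open), set as the call begins (left out, the last holds). The fingers move at their own pace and stop on an object; "grip_force" is the grip in N (left out, the last holds). Time passes only in rows, so rows that repeat a pose let the fingers close. It gives the time, the measured TCP pose, the force, the opening and the grip force at its end, in the units of the state.
- readout.sense(): the state, without advancing time (a new reading comes with each control period).
- imaging.camera(name): name is "scene" or "top" or "wrist"; returns the picture (384x512x3 uint8, blue, green, red); there is no depth.
- imaging.camera_info(name): a dict with "fx", "fy", "cx", "cy" (pixels), "rvec" (rotation vector, rad) and "tvec" (3), from world to camera coordinates, as OpenCV has them; the wrist camera has in their place "T_tool_cam" (4x4, takes a point from camera to tool coordinates, whose origin is the TCP and whose axes are the flange's). Camera axes: x right, y down, z forward; pixel columns grow to the right and rows downward; lengths in mm; the calibration is good to about 2 mm. A picture is of the moment at which its call begins: read the wrist's pose just before it. camera_info takes no time and is no camera call.
- order.finish_job(): hands the job in; it is judged then, once.
The state is a dict: "time": time; "q": joint angles; "joint_vel": joint speeds; "joint_efforts": joint torques, N m; "eef_pos": TCP position; "tool_rot": TCP orientation; "contact_force": force on the tool from outside, world axes, zero at the start; "torque": the same for the moment, N m; "opening": finger opening in mm; "grasp_force": force on a finger pad.
Only numpy, scipy, OpenCV 4.12 (cv2) and the standard library are available. Lean on these libraries where they do the work, as an engineer would, in place of code of your own. Each camera call takes 0.05 s, during which the arm holds its last target. There are 200 camera calls.

## Working session

There is one attempt and no reset: what is moved stays moved. The work goes in short steps, Python scripts to look and compute and a tool call to move; the robot and the scene stay as the last step left them, time stands still between calls to the robot, and variables do not carry over. Pictures are saved under pics/ and viewed, at most 14 in all, crops included, and the job is handed in when it is done.

Besides the shell and the picture viewer there is one more tool, called after "Emit:" as name(argument=value, ...), one argument or row to a line, values as JSON. move_arm: Moves the arm, as the interface text tells. Its arguments: {"type":"object","properties":{"commands":{"type":"array"},"claw":{"type":"number"},"grip_force":{"type":"number"}},"required":["commands"]}

```bash
mkdir -p pics; python3 - <<'E'
from plant import readout, imaging
import cv2,numpy as np
s=readout.sense(); print(s['time'],s['eef_pos'],s['tool_rot'],s['opening'])
for n in ['scene','top','wrist']:
    print(n,{k:np.round(v,3).tolist() for k,v in imaging.camera_info(n).items()})
    cv2.imwrite(f'pics/{n}0.png',imaging.camera(n))
E
```

```text
0.0 [218.15236099 611.33292698 248.84040631] [[-9.41854508e-01  3.36020028e-01 -7.92072853e-04]
 [ 3.36020942e-01  9.41851037e-01 -2.55941495e-03]
 [-1.14000043e-04 -2.67674957e-03 -9.99996411e-01]] 85.5865639460262
scene {'fx': 435.203, 'fy': 435.203, 'cx': 256.552, 'cy': 195.648, 'rvec': [2.228, -0.777, 0.327], 'tvec': [-268.053, 442.74, 572.202]}
top {'fx': 359.941, 'fy': 359.941, 'cx': 254.201, 'cy': 183.006, 'rvec': [2.141, -2.126, 0.196], 'tvec': [301.05, 586.315, 844.498]}
wrist {'fx': 265.514, 'fy': 265.514, 'cx': 258.839, 'cy': 190.693, 'T_tool_cam': [[0.001, -0.951, -0.308, 79.579], [1.0, 0.0, 0.0, 0.636], [-0.0, -0.308, 0.951, -123.823], [0.0, 0.0, 0.0, 1.0]]}
```

View pics/scene0.png

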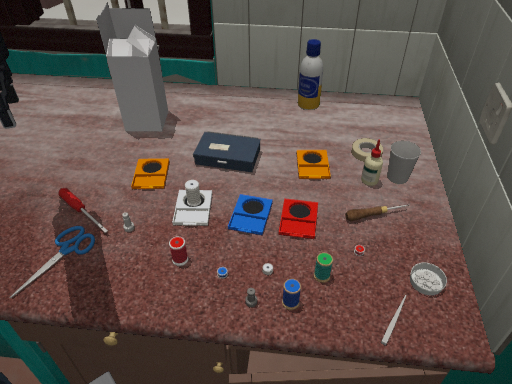

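View pics/top0.png

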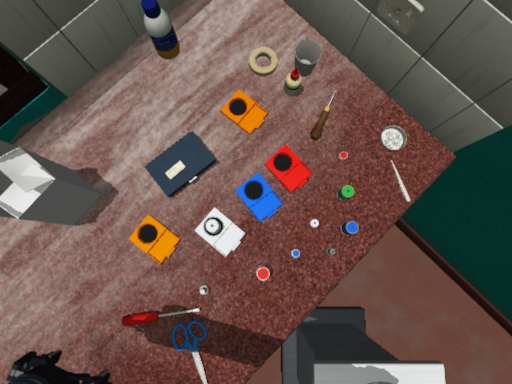

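The scene shows these trays: red at (299,218), blue (250,214) and white (193,208). The two orange trays at (151,173) and (313,164) are decoys.

Possible mix-ups, by scene pixel:
- **Spools:** red (178,250), blue (291,293), green (323,266, leave), white (193,193, already in its tray).
- **Bobbins:** red (360,249), white (268,268), blue (222,271).
- **Grey items, not needed:** (127,222) and (251,296).

Next I'll measure in both views and check the choice in a crop.

```bash
cat > h.py <<'E'
from plant import readout, imaging
import cv2,numpy as np
def cam(name,s=None):
    i=imaging.camera_info(name); K=np.array([[i['fx'],0,i['cx']],[0,i['fy'],i['cy']],[0,0,1.]])
    if name=='wrist':
        T=np.eye(4); T[:3,:3]=s['tool_rot']; T[:3,3]=s['eef_pos']; T=T@np.array(i['T_tool_cam'])
        return K,T[:3,:3],T[:3,3]
    R=cv2.Rodrigues(np.array(i['rvec'],float))[0]
    return K,R.T,-R.T@np.array(i['tvec'],float).ravel()
def ray(c,px,z):
    K,R,o=c; d=R@np.linalg.solve(K,[px[0],px[1],1.]); return (o+d*(z-o[2])/d[2])[:2]
def proj(c,P):
    K,R,o=c; p=K@(R.T@(np.array(P,float)-o)); return p[:2]/p[2]
HS={'red':[((0,150,70),(6,255,255)),((174,150,70),(180,255,255))],'blue':[((100,130,60),(125,255,255))],'green':[((50,120,50),(85,255,255))],'white':[((0,0,190),(180,40,255))]}
def mask(im,col):
    h=cv2.cvtColor(im,cv2.COLOR_BGR2HSV); return sum(cv2.inRange(h,a,b) for a,b in HS[col])
def blobs(im,col,amin=12):
    n,l,st,c=cv2.connectedComponentsWithStats(mask(im,col))
    return [(c[k],st[k],(l==k).astype(np.uint8)) for k in range(1,n) if st[k][4]>=amin]
E
python3 - <<'E'
from h import *
for n in ['top','scene']:
    c=cam(n); im=cv2.imread(f'pics/{n}0.png')
    for col in HS:
        for p,st,m in blobs(im,col):
            x=ray(c,p,10)
            if 300<x[0]<950 and abs(x[1])<700 and st[4]<2500:
                ex=''
                if st[4]>400:
                    b=cv2.findContours(m,0,2)[0][0]; q=cv2.boxPoints(cv2.minAreaRect(b)); ex=[np.round(ray(c,k,10)).tolist() for k in q]
                print(n,col,np.round(p),st[4],'z11',np.round(ray(c,p,11)),'z55',np.round(ray(c,p,55)),ex)
a=cv2.resize(cv2.imread('pics/top0.png')[130:300,190:390],None,fx=4,fy=4,interpolation=cv2.INTER_CUBIC)[:600]
cv2.imwrite('pics/crop1.png',a[:,:800])
E
```

```text
top red [295.  73.] 66 z11 [899. 195.] z55 [876. 201.] 
top red [289. 170.] 1032 z11 [627. 213.] z55 [618. 217.] [[644.0, 282.0], [700.0, 223.0], [616.0, 149.0], [562.0, 208.0]]
top red [343. 155.] 31 z11 [669.  70.] z55 [658.  82.] 
top red [263. 273.] 79 z11 [363. 283.] z55 [366. 284.] 
top blue [260. 198.] 1031 z11 [551. 289.] z55 [545. 290.] [[572.0, 356.0], [622.0, 294.0], [535.0, 227.0], [487.0, 288.0]]
top blue [344. 228.] 27 z11 [475.  76.] z55 [473.  87.] 
top blue [352. 227.] 89 z11 [479.  55.] z55 [477.  67.] 
top blue [296. 253.] 29 z11 [414. 199.] z55 [415. 205.] 
top green [348. 191.] 89 z11 [573.  62.] z55 [566.  74.] 
top green [341. 195.] 33 z11 [561.  81.] z55 [555.  92.] 
top white [392. 138.] 281 z11 [716. -62.] z55 [702. -44.] 
top white [174. 169.] 121 z11 [627. 513.] z55 [617. 504.] 
top white [402. 185.] 90 z11 [588. -80.] z55 [580. -61.] 
top white [222. 234.] 947 z11 [461. 386.] z55 [459. 382.] [[469.0, 457.0], [529.0, 408.0], [458.0, 324.0], [400.0, 374.0]]
top white [314. 223.] 46 z11 [489. 151.] z55 [487. 159.] 
top white [212. 225.] 112 z11 [481. 412.] z
[... 583 characters left out ...]
 z11 [498.  88.] z55 [476.  66.] 
scene blue [291. 299.] 174 z11 [476.  67.] z55 [456.  47.] 
scene green [324. 258.] 111 z11 [593.  96.] z55 [565.  74.] 
scene green [322. 272.] 106 z11 [566.  75.] z55 [540.  55.] 
scene green [458. 373.] 13 z11 [ 596. -209.] z55 [ 568. -212.] 
scene white [213. 146.] 15 z11 [627. 548.] z55 [597. 498.] 
scene white [224. 146.] 30 z11 [649. 526.] z55 [618. 477.] 
scene white [191. 184.] 76 z11 [502. 456.] z55 [480. 412.] 
scene white [193. 199.] 272 z11 [477. 407.] z55 [456. 366.] 
scene white [191. 216.] 363 z11 [445. 364.] z55 [426. 326.] 
scene white [267. 267.] 37 z11 [489. 151.] z55 [468. 126.] 
scene white [439. 280.] 22 z11 [728. -81.] z55 [692. -91.]
```

View pics/crop1.png

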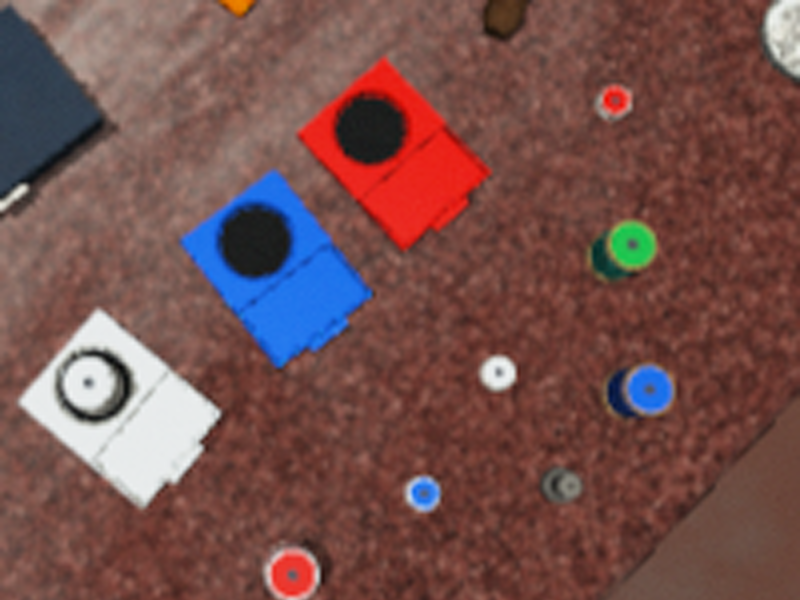

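The crop confirms the choice: red tray (395,155), blue tray (275,270), white tray (120,405) with its spool, and each spool and bobbin by its label colour. Both views agree to about 2 mm. Next come the tray frames and the first move.

```bash
cat >> h.py <<'E'
from scipy.spatial.transform import Rotation as Ro
def go(x,y,z,yaw,s=None):
    """tool-frame shift (m) and turn (deg) from the present pose to TCP x,y,z, tool y axis at yaw deg, tool down"""
    s=s or readout.sense(); R=np.array(s['tool_rot']); a=np.radians(yaw)
    Y=np.array([np.cos(a),np.sin(a),0]); Z=np.array([0,0,-1.]); G=np.c_[np.cross(Y,Z),Y,Z]
    d=R.T@(np.array([x,y,z])-s['eef_pos'])/1000; w=np.degrees(Ro.from_matrix(R.T@G).as_rotvec())
    print('go',np.round(d,4).tolist(),np.round(w,1).tolist(),'t',round(s['time'],2)); return d,w
E
python3 - <<'E'
from h import *
for n in ['top','scene']:
    c=cam(n); im=cv2.imread(f'pics/{n}0.png')
    for col in ['red','blue','white']:
        m=cv2.morphologyEx(mask(im,col),cv2.MORPH_CLOSE,np.ones((3,3)))
        b=max(cv2.findContours(m,0,2)[0],key=lambda k: cv2.contourArea(k) if 450<ray(c,k.mean((0,1)),10)[0]<650 else 0)
        W=np.array([ray(c,p[0],10) for p in b]).astype(np.float32)
        r=cv2.minAreaRect(W); q=cv2.boxPoints(r)
        e=max([(q[1]-q[0]),(q[2]-q[1])],key=np.linalg.norm); e/=np.linalg.norm(e); e*=np.sign(e[0]); f=np.array([-e[1],e[0]])
        far=(W@e).max(); mid=((W@f).max()+(W@f).min())/2; o=e*(far-52)+f*mid
        print(n,col,'yaw',round(np.degrees(np.arctan2(e[1],e[0])),1),'size',np.round(r[1]),'o',np.round(o),'pocket',np.round(o+22*e),'bay',np.round(o-29*e))
        if col!='white':
            v=cv2.inRange(cv2.cvtColor(im,cv2.COLOR_BGR2HSV)[:,:,2],0,60); k=cv2.connectedComponentsWithStats(v)
            for p,st in zip(k[3],k[2]):
                w=ray(c,p,3)
                if st[4]>80 and np.hypot(*(w-o-22*e))<25: print('   disc',np.round(w),st[4])
go(366,284,190,131)
E
```

```text
top red yaw 42.1 size [111.  81.] o [633. 218.] pocket [649. 232.] bay [611. 198.]
   disc [649. 231.] 203
top blue yaw 38.0 size [110.  79.] o [556. 293.] pocket [574. 307.] bay [533. 275.]
   disc [573. 307.] 214
top white yaw 51.3 size [138. 131.] o [603. 930.] pocket [617. 947.] bay [585. 907.]
scene red yaw 42.1 size [113.  78.] o [633. 216.] pocket [649. 231.] bay [611. 197.]
   disc [650. 232.] 200
scene blue yaw 38.0 size [112.  80.] o [557. 293.] pocket [574. 306.] bay [534. 275.]
   disc [575. 308.] 190
scene white yaw 50.8 size [106.  76.] o [465. 392.] pocket [479. 409.] bay [447. 370.]
go [-0.2492, -0.2587, 0.0597] [-0.1, -0.1, -60.6] t 0.15
```

Emit:
move_arm(
  commands=[
    [[-0.05, -0.05, 0.01, 0, 0, -10.2], [-0.095, -0.1, 0.02, 0, 0, -20.4], [-0.14, -0.145, 0.03, 0, 0, -30.6], [-0.185, -0.19, 0.045, 0, 0, -40.8], [-0.23, -0.24, 0.06, 0, 0, -51]],
  ],
  claw=0.75,
  grip_force=35,
)

```text
time: 0.78
eef_pos: [343.9, 333.8, 196.4]
tool_rot: [[-0.857, -0.516, 0.0], [-0.516, 0.857, 0.0], [-0.0, -0.0, -1.0]]
contact_force: [1.2, 0.3, 0.2]
opening: 64.2
grasp_force: 0.0
```

```bash
python3 -c "
from h import *
s=readout.sense();print(np.round(s['eef_pos'],1),s['opening'],np.round(s['q'],2));go(366,284,190,132)"
```

```text
[343.9 333.8 196.4] 64.23875016488381 [-0.92  0.12  0.07  2.05 -0.01  0.97  1.26]
go [0.0068, -0.0541, 0.0064] [-0.0, 0.0, -11.0] t 0.78
```

Emit:
move_arm(
  commands=[
    [[0.0015, -0.014, 0, 0, 0, -5.4], [0.003, -0.027, 0, 0, 0, -10.7], [0.003, -0.027, 0, 0, 0, -10.7]],
  ],
)

```text
time: 1.15
eef_pos: [354.7, 310.0, 196.6]
tool_rot: [[-0.752, -0.659, -0.0], [-0.659, 0.752, -0.001], [0.001, -0.0, -1.0]]
contact_force: [1.1, 0.2, 0.0]
opening: 63.8
grasp_force: 0.0
```

```bash
cat >> h.py <<'E'
def look(name,cols,zs,pr=True):
    s=readout.sense(); im=imaging.camera('wrist'); cv2.imwrite(f'pics/{name}.png',im); c=cam('wrist',s)
    print('tcp',np.round(s['eef_pos'],1),'open',round(s['opening'],1),'proj tcp',np.round(proj(c,s['eef_pos'])))
    for col in cols:
        for p,st,m in blobs(im,col,60): print(col,np.round(p),st[2:5],[np.round(ray(c,p,z),1).tolist() for z in zs])
    return im,c,s
E
python3 -c "
from h import *
look('w1',['red','blue'],[11,55])
go(366,284,190,132)"
```

```text
tcp [354.7 310.  196.6] open 63.8 proj tcp [257. 259.]
red [239. 159.] [ 24  15 125] [[355.8, 281.3], [347.2, 278.0]]
red [233. 175.] [ 25  25 443] [[375.8, 288.7], [364.3, 284.4]]
red [468. 252.] [ 55  39 974] [[252.2, 589.4], [258.3, 542.4]]
red [ 71. 266.] [  71   70 3018] [[617.0, 204.7], [571.2, 212.4]]
blue [ 20. 114.] [ 41  30 928] [[478.5, 64.1], [452.4, 91.8]]
blue [430. 166.] [  70   63 1532] [[212.2, 457.6], [224.0, 429.4]]
blue [156. 149.] [ 14  15 140] [[411.2, 200.6], [394.7, 208.9]]
blue [145. 255.] [  61   54 1983] [[536.6, 270.2], [502.3, 268.6]]
go [0.0091, -0.0281, 0.0067] [0.0, -0.0, -0.7] t 1.2
```

View pics/w1.png

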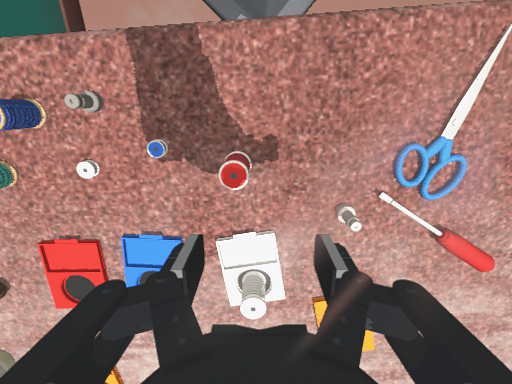

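The picture shows the red spool's top at (233,175), giving (364,284), which agrees with the fixed cameras. The white tray at (250,270) is next to it and the red and blue trays are at the left. I'll descend and grip.

Emit:
move_arm(
  commands=[
    [[0.01, -0.027, 0.02, 0, 0, 0], [0.01, -0.027, 0.07, 0, 0, 0], [0.01, -0.027, 0.12, 0, 0, 0], [0.01, -0.027, 0.158, 0, 0, 0], [0.01, -0.027, 0.16, 0, 0, 0]],
  ],
)

```text
time: 1.82
eef_pos: [362.0, 283.6, 34.3]
tool_rot: [[-0.749, -0.663, -0.005], [-0.663, 0.749, -0.005], [0.007, 0.0, -1.0]]
contact_force: [-0.0, -0.8, 0.4]
opening: 64.1
grasp_force: 0.0
```

Emit:
move_arm(
  commands=[
    [[0, 0, 0, 0, 0, 0], [0, 0, 0, 0, 0, 0], [0, 0, 0, 0, 0, 0], [0, 0, 0, 0, 0, 0]],
  ],
  claw=0,
)

```text
time: 2.33
eef_pos: [366.2, 286.0, 38.7]
tool_rot: [[-0.75, -0.662, 0.003], [-0.662, 0.75, 0.003], [-0.004, 0.0, -1.0]]
contact_force: [-0.9, -0.9, 6.5]
opening: 31.9
grasp_force: 34.9
```

Emit:
move_arm(
  commands=[
    [[0, 0, -0.03, 0, 0, 0], [0, 0, -0.07, 0, 0, 0], [-0.01, -0.013, -0.1, 0, 0, 0], [-0.035, -0.045, -0.1, 0, 0, 0], [-0.06, -0.08, -0.1, 0, 0, 0]],
  ],
)

```text
time: 2.95
eef_pos: [463.5, 264.8, 138.1]
tool_rot: [[-0.748, -0.663, 0.001], [-0.663, 0.748, 0.002], [-0.002, 0.0, -1.0]]
contact_force: [1.1, -0.2, 0.3]
opening: 32.6
grasp_force: 34.8
```

Emit:
move_arm(
  commands=[
    [[-0.03, -0.038, 0, 0, 0, 0], [-0.06, -0.076, 0, 0, 0, 0], [-0.09, -0.114, 0, 0, 0, 0], [-0.11, -0.138, 0, 0, 0, 0], [-0.115, -0.147, 0, 0, 0, 0]],
  ],
)

```text
time: 3.58
eef_pos: [647.9, 228.7, 136.9]
tool_rot: [[-0.751, -0.66, 0.001], [-0.66, 0.751, -0.001], [-0.0, -0.001, -1.0]]
contact_force: [-0.7, -0.1, -1.0]
opening: 31.9
grasp_force: 34.9
```

```bash
python3 -c "
from h import *
im,c,s=look('w2',['red','blue'],[10,55]);print(s['q'])
go(649.5,231.5,60,132)"
```

```text
tcp [647.9 228.7 136.9] open 31.9 proj tcp [257. 259.]
red [108.  91.] [ 20  20 260] [[667.3, 69.5], [653.1, 88.9]]
red [258. 161.] [  86  113 5236] [[627.3, 210.4], [620.3, 204.4]]
red [249. 227.] [ 49  47 751] [[685.9, 249.9], [668.4, 236.8]]
red [259. 274.] [  56   48 1937] [[721.8, 294.8], [697.8, 273.7]]
blue [380. 145.] [  94  117 6539] [[540.1, 286.6], [548.7, 267.0]]
[-0.54321582  0.56430462  0.19463599  1.59523091 -0.12249843  0.99342877
  1.98072163]
go [-0.0032, 0.0015, 0.0768] [-0.1, 0.0, -0.7] t 3.62
```

View pics/w2.png

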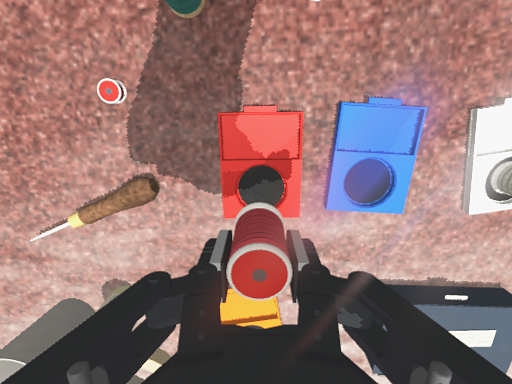

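The red spool is held upright at (259,250). The red pocket at (262,185) lies beneath it, and the red bobbin is at (108,91). I'll lower it in.

Emit:
move_arm(
  commands=[
    [[-0.003, 0.0015, 0.035, 0, 0, -0.5], [-0.003, 0.0015, 0.07, 0, 0, -0.5], [-0.003, 0.0015, 0.09, 0, 0, -0.5], [-0.003, 0.0015, 0.094, 0, 0, -0.5], [-0.003, 0.0015, 0.095, 0, 0, -0.5]],
  ],
)

```text
time: 4.25
eef_pos: [647.9, 233.6, 42.8]
tool_rot: [[-0.744, -0.669, 0.001], [-0.669, 0.744, 0.0], [-0.001, -0.0, -1.0]]
contact_force: [-0.8, 0.7, 0.4]
opening: 32.2
grasp_force: 34.9
```

Emit:
move_arm(
  commands=[
    [[0, 0, 0, 0, 0, 0], [0, 0, 0.001, 0, 0, 0]],
  ],
)

```text
time: 4.5
eef_pos: [648.3, 233.5, 42.0]
tool_rot: [[-0.744, -0.668, 0.002], [-0.668, 0.744, 0.001], [-0.002, -0.001, -1.0]]
contact_force: [0.5, 0.4, -0.3]
opening: 32.3
grasp_force: 34.9
```

Emit:
move_arm(
  commands=[
    [[0, 0, 0.001, 0, 0, 0], [0, 0, 0.0015, 0, 0, 0], [0, 0, 0.002, 0, 0, 0]],
  ],
)

```text
time: 4.88
eef_pos: [648.3, 233.5, 41.8]
tool_rot: [[-0.744, -0.668, 0.001], [-0.668, 0.744, 0.001], [-0.001, -0.0, -1.0]]
contact_force: [-4.1, -2.5, 11.9]
opening: 31.8
grasp_force: 35.6
```

Emit:
move_arm(
  commands=[
    [[0, 0, 0.0005, 0, 0, 0], [0, 0, 0.001, 0, 0, 0]],
  ],
)

```text
time: 5.12
eef_pos: [648.4, 233.5, 41.8]
tool_rot: [[-0.744, -0.668, 0.001], [-0.668, 0.744, 0.001], [-0.001, 0.0, -1.0]]
contact_force: [-4.7, -1.6, 15.3]
opening: 32.3
grasp_force: 35.9
```

Emit:
move_arm(
  commands=[
    [[0, 0, -0.002, 0, 0, 0], [0, 0, -0.002, 0, 0, 0], [0, 0, -0.002, 0, 0, 0]],
  ],
  claw=0.65,
)

```text
time: 5.5
eef_pos: [647.1, 233.2, 39.4]
tool_rot: [[-0.744, -0.668, -0.001], [-0.668, 0.744, -0.0], [0.001, 0.0, -1.0]]
contact_force: [0.1, 0.6, 0.4]
opening: 55.3
grasp_force: 0.0
```

Emit:
move_arm(
  commands=[
    [[0, 0, -0.02, 0, 0, 0], [0, 0, -0.05, 0, 0, 0], [0, 0, -0.09, 0, 0, 0], [0, 0, -0.12, 0, 0, 0]],
  ],
)

```text
time: 6.0
eef_pos: [648.5, 233.5, 163.3]
tool_rot: [[-0.744, -0.668, 0.003], [-0.668, 0.744, 0.001], [-0.003, -0.001, -1.0]]
contact_force: [0.6, -0.1, -0.4]
opening: 55.8
grasp_force: 0.0
```

```bash
python3 -c "
from h import *
look('w3',['red'],[11,58])
go(668,70,100,132)"
```

```text
tcp [648.5 233.5 163.3] open 55.8 proj tcp [257. 259.]
red [120.  86.] [ 17  18 215] [[666.8, 70.1], [653.6, 89.0]]
red [256. 147.] [  78  104 5477] [[622.5, 207.8], [616.8, 203.3]]
red [259. 172.] [ 29  15 207] [[640.5, 227.9], [631.7, 220.0]]
red [259. 192.] [ 29  27 561] [[657.4, 243.0], [645.8, 232.5]]
go [0.0981, -0.1333, 0.0677] [-0.2, 0.6, -0.1] t 6.05
```

View pics/w3.png

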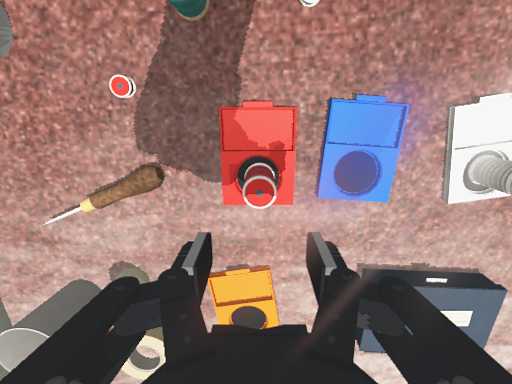

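The red spool stands upright in the red pocket at (259,190). Next is the red bobbin at (122,86), world (668,70).

Emit:
move_arm(
  commands=[
    [[0.03, -0.04, 0, 0, 0, 0], [0.06, -0.08, 0.02, 0, 0, 0], [0.085, -0.116, 0.05, 0, 0, 0], [0.098, -0.133, 0.08, 0, 0, 0], [0.098, -0.133, 0.1, 0, 0, 0]],
  ],
  claw=0.5,
)

```text
time: 6.68
eef_pos: [663.3, 64.9, 59.2]
tool_rot: [[-0.747, -0.664, -0.001], [-0.664, 0.747, -0.002], [0.002, -0.001, -1.0]]
contact_force: [0.3, 1.0, -0.0]
opening: 42.8
grasp_force: 0.0
```

```bash
python3 -c "
from h import *
im,c,s=look('w4',['red'],[11,58]);print(s['q'][6])
go(668,70,22,132)"
```

```text
tcp [663.3  64.9  59.2] open 42.8 proj tcp [257. 259.]
red [260. 230.] [ 24  22 350] [[667.0, 70.0], [649.8, 54.5]]
red [440. 278.] [ 114   98 6392] [[606.0, 199.7], [605.5, 148.8]]
red [372. 354.] [13 13 69] [[690.3, 218.4], [666.7, 162.4]]
2.256462539828486
go [-0.0065, -0.0031, 0.0342] [0.2, -0.2, -0.2] t 6.72
```

Emit:
move_arm(
  commands=[
    [[-0.006, 0, 0.015, 0, 0, 0], [-0.006, 0, 0.028, 0, 0, 0], [-0.006, 0, 0.03, 0, 0, 0], [-0.006, 0, 0.03, 0, 0, 0]],
  ],
)

```text
time: 7.22
eef_pos: [668.0, 73.3, 30.0]
tool_rot: [[-0.743, -0.669, 0.0], [-0.669, 0.743, -0.0], [-0.0, -0.0, -1.0]]
contact_force: [0.1, -0.8, 1.3]
opening: 42.7
grasp_force: 0.0
```

```bash
python3 -c "
from h import *
im,c,s=look('w5',['red'],[11,58])
go(667,70,22,132)"
```

```text
tcp [668.   73.3  30. ] open 42.7 proj tcp [257. 259.]
red [254. 237.] [ 28  26 504] [[667.0, 70.0], [647.9, 53.9]]
red [463. 294.] [ 118  108 7974] [[607.1, 197.7], [607.8, 139.6]]
red [386. 375.] [ 21  23 247] [[686.5, 215.8], [661.0, 151.7]]
go [0.003, -0.0014, 0.0083] [-0.0, 0.0, -0.0] t 7.28
```

Emit:
move_arm(
  commands=[
    [[0.003, -0.0015, 0.005, 0, 0, 0], [0.003, -0.0015, 0.007, 0, 0, 0], [0.003, -0.0015, 0.007, 0, 0, 0]],
  ],
)

```text
time: 7.65
eef_pos: [666.4, 69.5, 22.6]
tool_rot: [[-0.744, -0.668, -0.0], [-0.668, 0.744, -0.0], [0.0, 0.0, -1.0]]
contact_force: [0.9, -0.1, -0.7]
opening: 43.0
grasp_force: 0.0
```

Emit:
move_arm(
  commands=[
    [[0, 0, 0, 0, 0, 0], [0, 0, 0, 0, 0, 0], [0, 0, 0, 0, 0, 0]],
  ],
  claw=0,
)

```text
time: 8.02
eef_pos: [667.1, 69.9, 23.2]
tool_rot: [[-0.744, -0.669, 0.001], [-0.669, 0.744, 0.0], [-0.001, -0.0, -1.0]]
contact_force: [-0.3, -0.7, 0.4]
opening: 18.5
grasp_force: 34.3
```

Emit:
move_arm(
  commands=[
    [[0, 0, -0.02, 0, 0, 0], [0, 0, -0.05, 0, 0, 0], [0, 0, -0.07, 0, 0, 0], [0, 0, -0.07, 0, 0, 0]],
  ],
)

```text
time: 8.52
eef_pos: [668.9, 69.9, 96.1]
tool_rot: [[-0.744, -0.668, 0.006], [-0.668, 0.744, 0.001], [-0.005, -0.003, -1.0]]
contact_force: [0.4, 0.6, -0.4]
opening: 18.7
grasp_force: 34.2
```

```bash
python3 -c "
from h import *
im,c,s=look('w6',['red'],[11,58])
go(611,198,60,132)"
```

```text
tcp [668.9  69.9  96.1] open 18.7 proj tcp [257. 259.]
red [409. 255.] [ 101  103 6546] [[615.5, 203.4], [614.0, 161.6]]
red [259. 248.] [ 29  26 535] [[700.6, 99.4], [680.0, 81.0]]
red [442. 328.] [ 21  14 149] [[645.4, 294.9], [637.2, 232.4]]
go [-0.0436, 0.1331, 0.0341] [-0.1, 0.1, -0.0] t 8.57
```

Emit:
move_arm(
  commands=[
    [[-0.014, 0.044, 0, 0, 0, 0], [-0.029, 0.088, 0, 0, 0, 0], [-0.04, 0.122, 0, 0, 0, 0], [-0.044, 0.133, 0, 0, 0, 0], [-0.044, 0.133, 0.005, 0, 0, 0]],
  ],
)

```text
time: 9.2
eef_pos: [610.4, 198.2, 87.3]
tool_rot: [[-0.743, -0.67, -0.0], [-0.67, 0.743, -0.001], [0.0, -0.0, -1.0]]
contact_force: [-0.1, -0.4, -0.1]
opening: 18.7
grasp_force: 34.2
```

```bash
python3 -c "
from h import *
im,c,s=look('w7',['red'],[11,58])
for P in [(611,198,3)]:print(proj(c,P))
go(611,198,27,132)
cv2.imwrite('pics/w7c.png',cv2.resize(im[80:380,110:410],(600,600)))"
```

```text
tcp [610.4 198.2  87.3] open 18.7 proj tcp [257. 259.]
red [257. 203.] [  98   86 5598] [[608.1, 195.0], [594.8, 183.6]]
red [259. 248.] [ 29  26 539] [[637.7, 224.2], [617.4, 205.8]]
red [260. 298.] [ 37  31 836] [[675.1, 259.3], [646.1, 232.7]]
[257.11128693 203.87694581]
go [-0.0018, 0.0011, 0.0595] [-0.1, -0.1, -0.1] t 9.25
```

View pics/w7c.png

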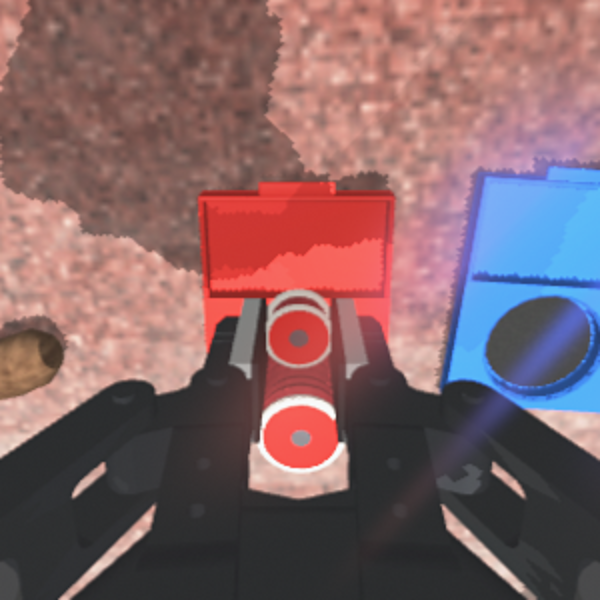

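The red bobbin is held flat at crop (298,338). The empty bay's centre is at (297,247), as predicted. The spool stands behind at (300,435), clear of the fingers. Lowering now.

Emit:
move_arm(
  commands=[
    [[-0.001, 0.001, 0.03, 0, 0, 0], [-0.001, 0.001, 0.05, 0, 0, 0], [-0.001, 0.001, 0.057, 0, 0, 0], [-0.001, 0.001, 0.058, 0, 0, 0], [-0.001, 0.001, 0.0585, 0, 0, 0]],
  ],
)

```text
time: 9.88
eef_pos: [611.5, 199.5, 30.2]
tool_rot: [[-0.744, -0.668, 0.002], [-0.668, 0.744, 0.0], [-0.002, -0.001, -1.0]]
contact_force: [0.9, -0.0, -0.5]
opening: 18.8
grasp_force: 34.2
```

Emit:
move_arm(
  commands=[
    [[0, 0, 0.001, 0, 0, 0], [0, 0, 0.002, 0, 0, 0]],
  ],
)

```text
time: 10.12
eef_pos: [611.0, 199.8, 28.0]
tool_rot: [[-0.744, -0.669, 0.001], [-0.669, 0.744, 0.0], [-0.001, -0.0, -1.0]]
contact_force: [1.1, 0.3, -0.6]
opening: 18.5
grasp_force: 34.2
```

Emit:
move_arm(
  commands=[
    [[0, 0, 0.001, 0, 0, 0], [0, 0, 0.002, 0, 0, 0], [0, 0, 0.002, 0, 0, 0]],
  ],
)

```text
time: 10.5
eef_pos: [610.7, 199.6, 26.1]
tool_rot: [[-0.744, -0.668, -0.0], [-0.668, 0.744, 0.0], [-0.0, 0.0, -1.0]]
contact_force: [-2.6, -0.8, 5.4]
opening: 18.7
grasp_force: 34.7
```

Emit:
move_arm(
  commands=[
    [[0, 0, 0, 0, 0, 0], [0, 0, 0, 0, 0, 0], [0, 0, 0, 0, 0, 0]],
  ],
  claw=0.4,
)

```text
time: 10.88
eef_pos: [610.4, 199.4, 25.0]
tool_rot: [[-0.744, -0.668, -0.0], [-0.668, 0.744, -0.0], [0.0, 0.0, -1.0]]
contact_force: [-0.3, 0.8, -0.4]
opening: 33.8
grasp_force: 0.0
```

Emit:
move_arm(
  commands=[
    [[0, 0, -0.02, 0, 0, 0], [0, 0, -0.05, 0, 0, 0], [0, 0, -0.09, 0, 0, 0], [0, 0, -0.12, 0, 0, 0]],
  ],
)

```text
time: 11.38
eef_pos: [611.8, 199.7, 148.9]
tool_rot: [[-0.744, -0.668, 0.004], [-0.668, 0.744, 0.001], [-0.004, -0.001, -1.0]]
contact_force: [-0.3, -0.3, -0.0]
opening: 34.4
grasp_force: 0.0
```

```bash
python3 -c "
from h import *
im,c,s=look('w8',['red','white'],[11,58])
cv2.imwrite('pics/w8c.png',im)
go(489,151,100,132)"
```

```text
tcp [611.8 199.7 148.9] open 34.4 proj tcp [257. 259.]
red [257. 194.] [  77   97 4909] [[620.4, 206.0], [608.1, 195.5]]
red [260. 185.] [ 16  15 168] [[610.9, 201.2], [600.3, 191.5]]
red [260. 249.] [ 28  25 493] [[666.6, 251.5], [646.1, 232.8]]
white [11. 15.] [  7  34 163] [[640.2, -57.2], [624.4, -20.4]]
white [414.  20.] [ 25  31 180] [[412.6, 200.7], [437.7, 191.1]]
white [311.  50.] [ 25  28 523] [[487.9, 151.2], [499.5, 150.5]]
white [478. 189.] [  65  111 4238] [[462.8, 371.8], [478.9, 331.5]]
white [260. 188.] [20 17 63] [[612.6, 203.4], [601.8, 193.4]]
white [477. 213.] [ 28  28 235] [[479.0, 394.3], [492.2, 349.9]]
white [260. 215.] [30 13 87] [[635.8, 223.7], [620.8, 210.0]]
white [259. 247.] [ 34  31 255] [[664.9, 249.0], [644.6, 230.8]]
white [ 65. 261.] [ 38  17 137] [[826.2, 97.6], [776.9, 106.5]]
white [345. 339.] [ 10  25 164] [[690.1, 418.1], [665.3, 369.4]]
white [504. 349.] [ 18  31 209] [[564.5, 583.7], [562.3, 505.3]]
white [ 29. 345.] [20  5 61] [[967.7, 124.5], [893.0, 128.6]]
white [137. 379.] [ 22   9 124] [[926.0, 261.1], [858.8, 240.7]]
go [0.127, 0.0471, 0.052] [-0.2, 0.6, -0.1] t 11.43
```

View pics/w8.png

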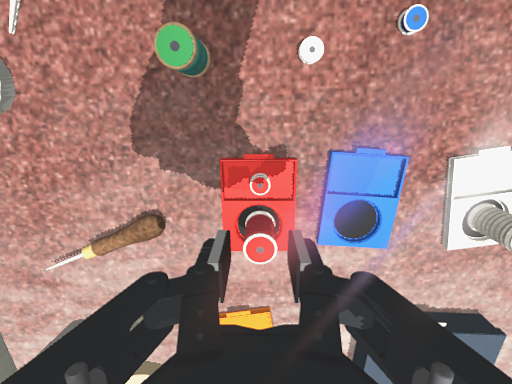

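The red kit is complete: the bobbin lies flat in the bay at (260,185) and the spool stands in its pocket at (260,235). The white bobbin is at (312,50), world (488,151). I'll go there, turning to the white tray's yaw on the way.

Emit:
move_arm(
  commands=[
    [[0.04, 0.015, 0, 0, 0, -2], [0.08, 0.03, 0.02, 0, 0, -4], [0.11, 0.041, 0.05, 0, 0, -6], [0.127, 0.047, 0.08, 0, 0, -8.5], [0.127, 0.047, 0.09, 0, 0, -8.5]],
  ],
  claw=0.5,
)

```text
time: 12.05
eef_pos: [482.4, 148.5, 54.4]
tool_rot: [[-0.637, -0.77, -0.003], [-0.77, 0.638, -0.001], [0.003, 0.002, -1.0]]
contact_force: [-0.8, 0.2, -0.1]
opening: 42.8
grasp_force: 0.0
```

Emit:
move_arm(
  commands=[
    [[0, 0, 0, 0, 0, 0], [0, 0, 0, 0, 0, 0]],
  ],
)

```text
time: 12.3
eef_pos: [487.2, 150.6, 56.9]
tool_rot: [[-0.637, -0.771, 0.004], [-0.771, 0.637, 0.001], [-0.004, -0.002, -1.0]]
contact_force: [1.1, -0.1, 0.8]
opening: 42.3
grasp_force: 0.0
```

```bash
python3 -c "
from h import *
im,c,s=look('w9',['white','blue'],[11])
go(488,151,22,140.5)"
```

```text
tcp [487.2 150.6  56.9] open 42.3 proj tcp [257. 259.]
white [314. 116.] [ 41  38 775] [[414.9, 117.3]]
white [386. 206.] [ 37  33 311] [[411.8, 196.4]]
white [258. 221.] [ 29  32 659] [[486.3, 150.1]]
white [492. 353.] [ 37  26 316] [[412.1, 367.7]]
blue [201. 113.] [ 34  56 620] [[467.0, 71.6]]
blue [162. 119.] [  59   60 2573] [[488.3, 59.2]]
blue [390. 210.] [ 25  23 383] [[411.1, 200.6]]
blue [281. 323.] [23  7 84] [[529.4, 230.2]]
blue [353. 346.] [ 18  31 395] [[497.7, 287.7]]
go [-0.0009, -0.0003, 0.0348] [-0.1, 0.2, -0.1] t 12.35
```

Emit:
move_arm(
  commands=[
    [[0, 0, 0.015, 0, 0, 0], [0, 0, 0.028, 0, 0, 0], [0, 0, 0.033, 0, 0, 0], [0, 0, 0.034, 0, 0, 0], [0, 0, 0.034, 0, 0, 0]],
  ],
)

```text
time: 12.98
eef_pos: [484.8, 149.5, 21.3]
tool_rot: [[-0.637, -0.771, 0.0], [-0.771, 0.637, -0.0], [0.0, -0.0, -1.0]]
contact_force: [0.5, -0.1, 0.7]
opening: 42.9
grasp_force: 0.0
```

Emit:
move_arm(
  commands=[
    [[0, 0, 0, 0, 0, 0], [0, 0, 0, 0, 0, 0], [0, 0, 0, 0, 0, 0], [0, 0, 0, 0, 0, 0]],
  ],
  claw=0,
)

```text
time: 13.48
eef_pos: [485.2, 149.7, 21.9]
tool_rot: [[-0.637, -0.771, 0.001], [-0.771, 0.637, 0.0], [-0.001, -0.0, -1.0]]
contact_force: [-0.2, 0.0, 4.9]
opening: 18.9
grasp_force: 34.4
```

Emit:
move_arm(
  commands=[
    [[0, 0, -0.03, 0, 0, 0], [0, 0, -0.065, 0, 0, 0], [0, 0, -0.09, 0, 0, 0], [0, 0, -0.09, 0, 0, 0], [0, 0, -0.09, 0, 0, 0]],
  ],
)

```text
time: 14.1
eef_pos: [483.8, 149.3, 110.4]
tool_rot: [[-0.637, -0.771, -0.002], [-0.771, 0.637, -0.001], [0.001, 0.001, -1.0]]
contact_force: [-0.4, -0.2, -0.2]
opening: 18.8
grasp_force: 34.3
```

```bash
python3 -c "
from h import *
print(readout.sense()['opening'])
go(447,370,60,140.5)"
```

```text
18.82784726150819
go [-0.1468, 0.1689, 0.0503] [0.0, -0.1, -0.0] t 14.1
```

Emit:
move_arm(
  commands=[
    [[-0.03, 0.034, 0, 0, 0, 0], [-0.06, 0.069, 0, 0, 0, 0], [-0.09, 0.104, 0, 0, 0, 0], [-0.12, 0.138, 0, 0, 0, 0], [-0.14, 0.161, 0, 0, 0, 0]],
  ],
)

```text
time: 14.72
eef_pos: [447.5, 362.1, 109.3]
tool_rot: [[-0.635, -0.773, -0.003], [-0.773, 0.635, -0.001], [0.003, 0.001, -1.0]]
contact_force: [-0.3, -0.8, -0.1]
opening: 18.7
grasp_force: 34.3
```

Emit:
move_arm(
  commands=[
    [[-0.007, 0.008, 0.01, 0, 0, 0], [-0.007, 0.008, 0.02, 0, 0, 0], [-0.007, 0.008, 0.02, 0, 0, 0]],
  ],
)

```text
time: 15.1
eef_pos: [447.5, 366.9, 88.9]
tool_rot: [[-0.639, -0.769, -0.003], [-0.769, 0.639, -0.005], [0.006, -0.001, -1.0]]
contact_force: [0.0, 0.6, 0.4]
opening: 18.6
grasp_force: 34.3
```

```bash
python3 -c "
from h import *
im,c,s=look('w10',['white'],[11])
print(proj(c,(447,370,3)))
go(447,370,30,140.5)"
```

```text
tcp [447.5 366.9  88.9] open 18.6 proj tcp [257. 259.]
white [504. 146.] [ 18  25 221] [[272.7, 448.4]]
white [429. 165.] [ 29  28 293] [[323.3, 425.4]]
white [465. 178.] [ 20  18 234] [[306.3, 452.6]]
white [265. 206.] [ 101   90 5224] [[442.5, 370.4]]
white [261. 251.] [ 32  37 756] [[471.8, 399.9]]
white [261. 295.] [  43   43 1328] [[500.5, 434.5]]
white [ 77. 284.] [16 11 69] [[620.2, 320.5]]
[260.74703742 205.54657162]
go [-0.0015, 0.0026, 0.0599] [-0.0, -0.2, -0.2] t 15.15
```

View pics/w10.png

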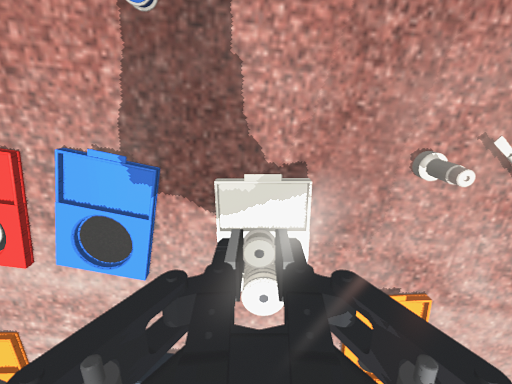

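The white bobbin is held flat at (260,252), with the bay centre at (263,205) and the white spool behind at (263,295), clear. I'll shift 3–4 mm along tool y and lower.

Emit:
move_arm(
  commands=[
    [[-0.0015, 0.004, 0.03, 0, 0, 0], [-0.0015, 0.004, 0.05, 0, 0, 0], [-0.0015, 0.004, 0.059, 0, 0, 0], [-0.0015, 0.004, 0.06, 0, 0, 0], [-0.0015, 0.004, 0.06, 0, 0, 0]],
  ],
)

```text
time: 15.78
eef_pos: [446.5, 374.5, 32.0]
tool_rot: [[-0.637, -0.771, 0.001], [-0.771, 0.637, 0.001], [-0.001, -0.0, -1.0]]
contact_force: [0.1, 0.5, -0.0]
opening: 18.7
grasp_force: 34.3
```

Emit:
move_arm(
  commands=[
    [[0, 0, 0.001, 0, 0, 0], [0, 0, 0.002, 0, 0, 0]],
  ],
)

```text
time: 16.02
eef_pos: [446.2, 374.6, 29.9]
tool_rot: [[-0.637, -0.771, 0.001], [-0.771, 0.637, 0.001], [-0.001, -0.0, -1.0]]
contact_force: [0.4, -1.1, 0.5]
opening: 18.7
grasp_force: 34.3
```

Emit:
move_arm(
  commands=[
    [[0.0025, 0, 0.001, 0, 0, 0], [0.0025, 0, 0.0025, 0, 0, 0], [0.0025, 0, 0.0035, 0, 0, 0], [0.0025, 0, 0.0045, 0, 0, 0]],
  ],
)

```text
time: 16.52
eef_pos: [444.3, 372.3, 24.9]
tool_rot: [[-0.637, -0.771, -0.0], [-0.771, 0.637, -0.0], [0.0, 0.0, -1.0]]
contact_force: [-2.5, -1.3, 5.5]
opening: 18.4
grasp_force: 34.8
```

Emit:
move_arm(
  commands=[
    [[0, 0, 0, 0, 0, 0]],
  ],
)

```text
time: 16.65
eef_pos: [444.3, 372.3, 25.0]
tool_rot: [[-0.637, -0.771, -0.0], [-0.771, 0.637, -0.0], [0.0, 0.0, -1.0]]
contact_force: [-0.5, -0.8, 0.7]
opening: 18.6
grasp_force: 34.4
```

Touching the floor. Release, lift and look, then go toward the blue spool.

Emit:
move_arm(
  commands=[
    [[0, 0, 0, 0, 0, 0], [0, 0, 0, 0, 0, 0], [0, 0, 0, 0, 0, 0]],
  ],
  claw=0.4,
)

```text
time: 17.02
eef_pos: [444.3, 372.3, 24.8]
tool_rot: [[-0.637, -0.771, 0.0], [-0.771, 0.637, 0.0], [-0.0, -0.0, -1.0]]
contact_force: [-0.6, 0.3, 0.6]
opening: 34.3
grasp_force: 0.0
```

Emit:
move_arm(
  commands=[
    [[0, 0, -0.02, 0, 0, 0], [0, 0, -0.05, 0, 0, 0], [0, 0, -0.09, 0, 0, 0], [0, 0, -0.13, 0, 0, 0]],
  ],
)

```text
time: 17.52
eef_pos: [444.5, 372.4, 157.5]
tool_rot: [[-0.637, -0.771, 0.001], [-0.771, 0.637, 0.001], [-0.001, -0.0, -1.0]]
contact_force: [0.6, 0.6, 0.4]
opening: 34.2
grasp_force: 0.0
```

```bash
python3 -c "
from h import *
im,c,s=look('w11',['white','blue'],[11,58])
go(477,67,150,128)"
```

```text
tcp [444.5 372.4 157.5] open 34.2 proj tcp [257. 259.]
white [461. 158.] [ 63  68 518] [[267.0, 484.8], [289.0, 454.7]]
white [ 32. 158.] [ 28  20 101] [[606.9, 203.9], [569.8, 222.7]]
white [380. 155.] [13 11 67] [[329.0, 429.9], [340.3, 409.4]]
white [404. 155.] [ 14  13 128] [[310.8, 445.1], [325.3, 422.0]]
white [257. 202.] [  75  105 5498] [[459.2, 388.3], [447.8, 375.0]]
white [ 45. 196.] [ 23  28 129] [[631.6, 238.2], [590.2, 251.0]]
white [  5. 220.] [ 10  27 109] [[688.9, 227.5], [637.6, 242.2]]
blue [163.  14.] [ 20  22 295] [[411.3, 200.3], [408.3, 219.8]]
blue [483.  95.] [  55   58 1095] [[223.0, 442.1], [252.7, 419.5]]
blue [497. 115.] [ 28  36 184] [[219.8, 468.8], [250.1, 441.5]]
blue [133. 181.] [  82  105 5905] [[545.4, 287.6], [519.0, 291.9]]
go [0.219, -0.2189, 0.0114] [0.0, 0.7, 12.4] t 17.57
```

View pics/w11.png

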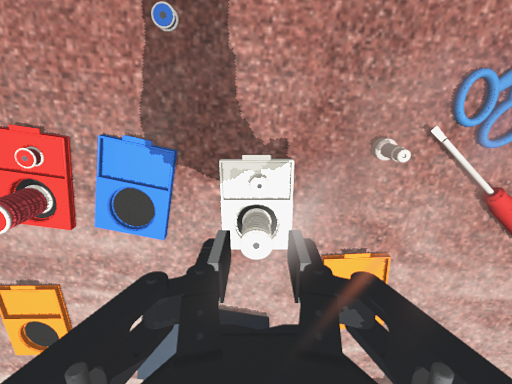

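The white bobbin lies flat in its bay at (258,185) and the white spool still stands in its pocket at (256,240). On to the blue spool at about (477,67).

Emit:
move_arm(
  commands=[
    [[0.035, -0.035, 0, 0, 0, 0], [0.07, -0.07, 0, 0, 0, 0], [0.105, -0.105, 0, 0, 0, 0], [0.14, -0.14, 0, 0, 0, 0], [0.175, -0.175, 0, 0, 0, 0]],
  ],
  claw=0.65,
)

```text
time: 18.2
eef_pos: [468.3, 124.5, 156.3]
tool_rot: [[-0.637, -0.771, 0.002], [-0.771, 0.637, 0.001], [-0.002, -0.001, -1.0]]
contact_force: [0.3, -0.4, -0.5]
opening: 55.8
grasp_force: 0.0
```

Emit:
move_arm(
  commands=[
    [[0.025, -0.025, 0, 0, 0, 6], [0.042, -0.042, 0, 0, 0, 12.4], [0.042, -0.042, 0, 0, 0, 12.4], [0.042, -0.042, 0, 0, 0, 12.4]],
  ],
)

```text
time: 18.7
eef_pos: [473.6, 68.2, 155.5]
tool_rot: [[-0.786, -0.619, 0.001], [-0.619, 0.786, 0.001], [-0.002, 0.0, -1.0]]
contact_force: [-1.2, 0.6, 0.1]
opening: 55.5
grasp_force: 0.0
```

```bash
python3 -c "
from h import *
im,c,s=look('w12',['green','blue'],[11,55]);print(s['q'][6])
go(477,67,36,128)"
```

```text
tcp [473.6  68.2 155.5] open 55.5 proj tcp [257. 259.]
green [66. 63.] [  155   133 16309] [[492.6, -141.1], [479.2, -114.7]]
green [219. 246.] [ 15  29 209] [[559.7, 79.7], [535.3, 69.9]]
green [214. 270.] [ 12  21 152] [[590.1, 93.7], [560.7, 81.6]]
blue [257. 177.] [ 30  17 247] [[468.8, 63.4], [459.3, 56.2]]
blue [257. 197.] [ 30  28 583] [[487.1, 77.0], [474.7, 67.6]]
blue [389. 212.] [ 15  13 139] [[410.9, 200.9], [411.0, 171.2]]
blue [370. 350.] [ 32  38 598] [[562.8, 326.0], [537.9, 275.8]]
2.0705448401428397
go [-0.0016, -0.0035, 0.1193] [0.0, 0.1, 0.3] t 18.75
```

View pics/w12.png

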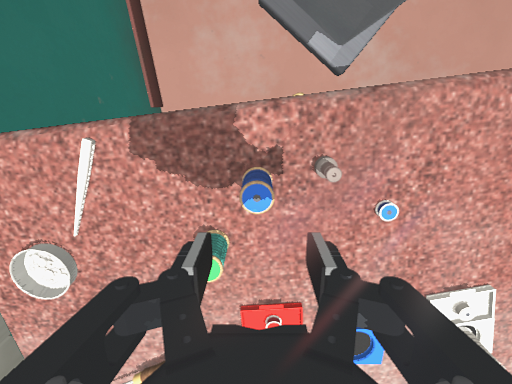

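The blue spool's top is at (257,197), giving (475,68). The green spool at (213,258) stays clear of the fingers. The grey part at (330,170) is about 70 mm away. Descending.

Emit:
move_arm(
  commands=[
    [[-0.001, -0.002, 0.03, 0, 0, 0], [-0.001, -0.002, 0.07, 0, 0, 0], [-0.001, -0.002, 0.105, 0, 0, 0], [-0.001, -0.002, 0.118, 0, 0, 0], [-0.001, -0.002, 0.119, 0, 0, 0]],
  ],
)

```text
time: 19.38
eef_pos: [475.0, 66.7, 35.4]
tool_rot: [[-0.786, -0.618, -0.001], [-0.618, 0.786, -0.0], [0.001, 0.001, -1.0]]
contact_force: [0.0, 0.7, 0.2]
opening: 55.4
grasp_force: 0.0
```

Emit:
move_arm(
  commands=[
    [[0, 0, 0, 0, 0, 0], [0, 0, 0, 0, 0, 0], [0, 0, 0, 0, 0, 0], [0, 0, 0, 0, 0, 0]],
  ],
  claw=0,
)

```text
time: 19.88
eef_pos: [476.9, 66.3, 37.2]
tool_rot: [[-0.787, -0.616, 0.003], [-0.616, 0.788, 0.001], [-0.003, -0.001, -1.0]]
contact_force: [0.1, 0.8, 6.4]
opening: 32.2
grasp_force: 34.9
```

Emit:
move_arm(
  commands=[
    [[0, 0, -0.03, 0, 0, 0], [0, 0, -0.065, 0, 0, 0], [0, 0, -0.1, 0, 0, 0], [0, 0, -0.11, 0, 0, 0], [0, 0, -0.11, 0, 0, 0]],
  ],
)

```text
time: 20.5
eef_pos: [475.5, 65.9, 146.0]
tool_rot: [[-0.788, -0.616, 0.001], [-0.616, 0.788, 0.0], [-0.001, -0.0, -1.0]]
contact_force: [-0.6, 0.0, -1.1]
opening: 32.2
grasp_force: 34.8
```

```bash
python3 -c "
from h import *
go(574,307,145,128)"
```

```text
go [-0.2262, 0.1292, 0.0012] [-0.0, 0.1, 0.0] t 20.5
```

Emit:
move_arm(
  commands=[
    [[-0.04, 0.023, 0, 0, 0, 0], [-0.08, 0.046, 0, 0, 0, 0], [-0.12, 0.069, 0, 0, 0, 0], [-0.16, 0.091, 0, 0, 0, 0], [-0.19, 0.109, 0, 0, 0, 0]],
  ],
)

```text
time: 21.12
eef_pos: [556.9, 270.4, 143.0]
tool_rot: [[-0.787, -0.618, -0.004], [-0.618, 0.787, -0.002], [0.004, 0.001, -1.0]]
contact_force: [-0.4, 0.1, -0.4]
opening: 32.6
grasp_force: 34.8
```

Emit:
move_arm(
  commands=[
    [[-0.025, 0.014, 0, 0, 0, 0], [-0.036, 0.02, 0.01, 0, 0, 0], [-0.036, 0.02, 0.02, 0, 0, 0], [-0.036, 0.02, 0.02, 0, 0, 0]],
  ],
)

```text
time: 21.62
eef_pos: [572.2, 303.7, 123.1]
tool_rot: [[-0.789, -0.615, -0.005], [-0.615, 0.789, -0.004], [0.006, -0.0, -1.0]]
contact_force: [0.2, -0.3, -0.5]
opening: 32.4
grasp_force: 34.8
```

```bash
python3 -c "
from h import *
im,c,s=look('w13',['blue'],[10,55])
v=cv2.inRange(cv2.cvtColor(im,cv2.COLOR_BGR2HSV)[:,:,2],0,70); k=cv2.connectedComponentsWithStats(v)
print(proj(c,(574,307,3)))
go(574,307,43,128)"
```

```text
tcp [572.2 303.7 123.1] open 32.4 proj tcp [257. 259.]
blue [261. 157.] [  90  118 7405] [[542.8, 284.8], [536.6, 279.4]]
blue [251. 231.] [  49   48 1037] [[607.1, 322.4], [588.7, 309.9]]
blue [259. 279.] [  57   48 1980] [[645.7, 362.2], [620.0, 342.2]]
[259.43282731 194.52994948]
go [-0.0029, 0.0018, 0.0812] [-0.0, -0.2, -0.1] t 21.68
```

View pics/w13.png

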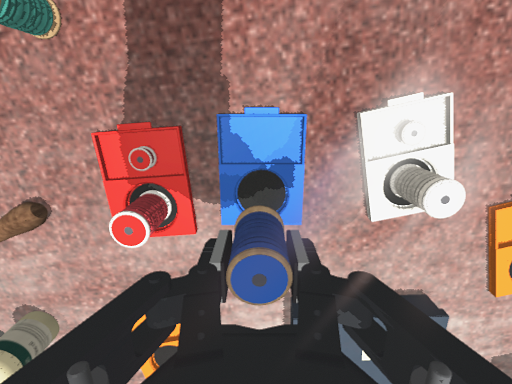

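The blue spool is held upright at (259,250). The blue pocket at (262,192) is ahead, and the red and white kits on either side are intact. Lowering.

Emit:
move_arm(
  commands=[
    [[-0.003, 0.003, 0.03, 0, 0, 0], [-0.003, 0.003, 0.06, 0, 0, 0], [-0.003, 0.003, 0.078, 0, 0, 0], [-0.003, 0.003, 0.079, 0, 0, 0], [-0.003, 0.003, 0.079, 0, 0, 0]],
  ],
)

```text
time: 22.3
eef_pos: [575.4, 310.9, 47.9]
tool_rot: [[-0.788, -0.616, 0.002], [-0.616, 0.788, 0.001], [-0.002, -0.0, -1.0]]
contact_force: [0.9, 0.0, -0.6]
opening: 32.3
grasp_force: 34.8
```

Emit:
move_arm(
  commands=[
    [[0, 0, 0.001, 0, 0, 0], [0, 0, 0.002, 0, 0, 0], [0, 0, 0.002, 0, 0, 0]],
  ],
)

```text
time: 22.68
eef_pos: [574.6, 311.1, 45.2]
tool_rot: [[-0.787, -0.616, 0.0], [-0.616, 0.787, 0.0], [-0.001, -0.0, -1.0]]
contact_force: [-0.7, -0.2, -1.1]
opening: 32.1
grasp_force: 34.8
```

Emit:
move_arm(
  commands=[
    [[0, 0, 0.0005, 0, 0, 0], [0, 0, 0.001, 0, 0, 0]],
  ],
)

```text
time: 22.92
eef_pos: [574.4, 310.9, 43.8]
tool_rot: [[-0.788, -0.616, -0.0], [-0.616, 0.788, -0.0], [0.0, -0.0, -1.0]]
contact_force: [0.5, 0.2, -1.1]
opening: 32.0
grasp_force: 34.8
```

Emit:
move_arm(
  commands=[
    [[0.0025, -0.002, 0.0005, 0, 0, 0], [0.0025, -0.002, 0.0015, 0, 0, 0], [0.0025, -0.002, 0.0025, 0, 0, 0]],
  ],
)

```text
time: 23.3
eef_pos: [573.7, 307.6, 41.2]
tool_rot: [[-0.788, -0.616, -0.0], [-0.616, 0.788, -0.0], [0.0, -0.0, -1.0]]
contact_force: [-0.0, -0.1, -0.4]
opening: 32.0
grasp_force: 34.8
```

Emit:
move_arm(
  commands=[
    [[0, 0, 0.0005, 0, 0, 0], [0, 0, 0.001, 0, 0, 0]],
  ],
)

```text
time: 23.55
eef_pos: [573.7, 307.9, 40.4]
tool_rot: [[-0.787, -0.616, -0.0], [-0.616, 0.787, -0.0], [0.0, 0.0, -1.0]]
contact_force: [-0.4, 0.8, 2.9]
opening: 32.4
grasp_force: 34.9
```

Contact at 40.4 mm, as expected. Release and lift, then head for the blue bobbin.

Emit:
move_arm(
  commands=[
    [[0, 0, 0, 0, 0, 0], [0, 0, 0, 0, 0, 0], [0, 0, 0, 0, 0, 0]],
  ],
  claw=0.62,
)

```text
time: 23.92
eef_pos: [573.7, 307.8, 40.4]
tool_rot: [[-0.788, -0.616, 0.0], [-0.616, 0.788, 0.0], [-0.0, -0.0, -1.0]]
contact_force: [0.3, -0.6, -0.3]
opening: 52.8
grasp_force: 0.0
```

Emit:
move_arm(
  commands=[
    [[0, 0, -0.02, 0, 0, 0], [0, 0, -0.05, 0, 0, 0], [0, 0, -0.09, 0, 0, 0], [0, 0, -0.12, 0, 0, 0]],
  ],
)

```text
time: 24.42
eef_pos: [574.8, 308.2, 164.1]
tool_rot: [[-0.788, -0.616, 0.003], [-0.616, 0.788, 0.002], [-0.004, -0.0, -1.0]]
contact_force: [1.0, 0.6, 0.5]
opening: 52.9
grasp_force: 0.0
```

```bash
python3 -c "
from h import *
im,c,s=look('w14',['blue'],[11,58])
go(411.5,200,70,128)"
```

```text
tcp [574.8 308.2 164.1] open 52.9 proj tcp [257. 259.]
blue [259. 145.] [  77  104 5721] [[543.6, 285.2], [538.2, 280.9]]
blue [259. 172.] [ 29  16 218] [[566.8, 303.7], [557.5, 296.2]]
blue [259. 193.] [ 28  28 570] [[584.6, 317.9], [572.3, 308.1]]
go [0.1991, 0.0159, 0.0965] [-0.1, 0.6, 0.0] t 24.48
```

Emit:
move_arm(
  commands=[
    [[0.045, 0.003, 0, 0, 0, 0], [0.09, 0.007, 0.02, 0, 0, 0], [0.135, 0.011, 0.05, 0, 0, 0], [0.175, 0.014, 0.08, 0, 0, 0], [0.199, 0.0155, 0.1, 0, 0, 0]],
  ],
  claw=0.5,
)

```text
time: 25.1
eef_pos: [405.2, 195.8, 60.0]
tool_rot: [[-0.788, -0.616, -0.001], [-0.616, 0.788, -0.0], [0.001, 0.0, -1.0]]
contact_force: [0.6, -0.3, 0.4]
opening: 43.1
grasp_force: 0.0
```

Emit:
move_arm(
  commands=[
    [[0, 0, 0, 0, 0, 0], [0, 0, 0, 0, 0, 0]],
  ],
)

```text
time: 25.35
eef_pos: [409.9, 199.0, 62.0]
tool_rot: [[-0.787, -0.616, 0.004], [-0.616, 0.787, 0.003], [-0.005, -0.001, -1.0]]
contact_force: [0.7, 1.0, -0.2]
opening: 42.6
grasp_force: 0.0
```

```bash
python3 -c "
from h import *
im,c,s=look('w15',['blue'],[11])
go(411.5,200,22,128)"
```

```text
tcp [409.9 199.   62. ] open 42.6 proj tcp [257. 259.]
blue [258. 222.] [ 23  22 352] [[411.3, 200.5]]
go [-0.0012, -0.0001, 0.0402] [-0.0, 0.3, 0.1] t 25.4
```

Emit:
move_arm(
  commands=[
    [[-0.0015, 0, 0.015, 0, 0, 0], [-0.0015, 0, 0.03, 0, 0, 0], [-0.0015, 0, 0.038, 0, 0, 0], [-0.0015, 0, 0.039, 0, 0, 0], [-0.0015, 0, 0.039, 0, 0, 0]],
  ],
)

```text
time: 26.02
eef_pos: [408.6, 198.2, 21.1]
tool_rot: [[-0.788, -0.616, -0.0], [-0.616, 0.788, -0.0], [0.0, -0.0, -1.0]]
contact_force: [0.7, 1.2, 0.1]
opening: 42.5
grasp_force: 0.0
```

Emit:
move_arm(
  commands=[
    [[0, 0, 0, 0, 0, 0], [0, 0, 0, 0, 0, 0], [0, 0, 0, 0, 0, 0], [0, 0, 0, 0, 0, 0]],
  ],
  claw=0,
)

```text
time: 26.52
eef_pos: [409.0, 198.5, 21.8]
tool_rot: [[-0.788, -0.616, 0.001], [-0.616, 0.788, 0.0], [-0.001, -0.0, -1.0]]
contact_force: [-0.6, -1.4, 5.2]
opening: 18.8
grasp_force: 34.5
```

Emit:
move_arm(
  commands=[
    [[0, 0, -0.03, 0, 0, 0], [0, 0, -0.065, 0, 0, 0], [0, 0, -0.09, 0, 0, 0], [0, 0, -0.09, 0, 0, 0], [0, 0, -0.09, 0, 0, 0]],
  ],
)

```text
time: 27.15
eef_pos: [407.9, 198.0, 110.6]
tool_rot: [[-0.787, -0.616, -0.001], [-0.616, 0.787, -0.001], [0.001, 0.0, -1.0]]
contact_force: [-1.1, -0.2, -1.0]
opening: 18.7
grasp_force: 34.4
```

```bash
python3 -c "
from h import *
go(533.5,275,90,128)"
```

```text
go [-0.1464, -0.0168, 0.0204] [0.0, -0.1, 0.1] t 27.15
```

Emit:
move_arm(
  commands=[
    [[-0.04, -0.005, 0, 0, 0, 0], [-0.08, -0.009, 0, 0, 0, 0], [-0.115, -0.013, 0.005, 0, 0, 0], [-0.138, -0.016, 0.012, 0, 0, 0], [-0.146, -0.017, 0.02, 0, 0, 0]],
  ],
)

```text
time: 27.78
eef_pos: [534.1, 275.1, 89.3]
tool_rot: [[-0.787, -0.617, -0.002], [-0.617, 0.787, -0.001], [0.002, -0.0, -1.0]]
contact_force: [-0.4, 0.7, -0.7]
opening: 18.5
grasp_force: 34.4
```

Emit:
move_arm(
  commands=[
    [[0, 0, 0, 0, 0, 0], [0, 0, 0, 0, 0, 0], [0, 0, 0, 0, 0, 0]],
  ],
)

```text
time: 28.15
eef_pos: [533.5, 274.4, 91.6]
tool_rot: [[-0.788, -0.616, -0.0], [-0.616, 0.788, -0.0], [0.0, 0.0, -1.0]]
contact_force: [0.4, 0.8, -0.1]
opening: 19.0
grasp_force: 34.4
```

```bash
python3 -c "
from h import *
im,c,s=look('w16',['blue'],[10])
print(proj(c,(533.5,275,3)))
go(533.5,275,28,128)"
```

```text
tcp [533.5 274.4  91.6] open 19.0 proj tcp [257. 259.]
blue [260. 203.] [  96   85 5655] [[531.1, 275.4]]
blue [259. 254.] [ 29  26 539] [[569.1, 303.5]]
blue [260. 275.] [34 12 89] [[586.1, 317.9]]
blue [261. 296.] [ 37  31 830] [[603.4, 332.9]]
[258.26376588 202.29987553]
go [-0.0001, 0.0005, 0.0637] [0.0, 0.0, 0.0] t 28.2
```

View pics/w16.png

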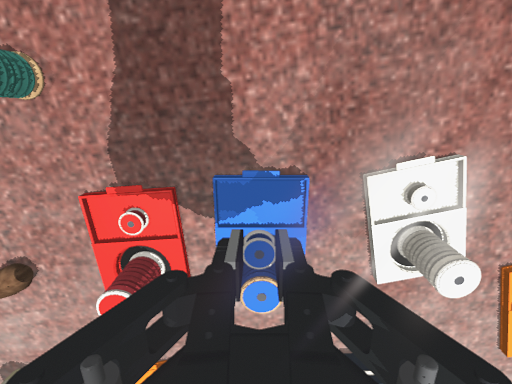

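The blue bobbin is held flat at (259,252) over the blue bay, whose centre is at (261,202). The blue spool stands behind at (261,296). Lowering.

Emit:
move_arm(
  commands=[
    [[0, 0.002, 0.03, 0, 0, 0], [0, 0.002, 0.052, 0, 0, 0], [0, 0.002, 0.06, 0, 0, 0], [0, 0.002, 0.061, 0, 0, 0], [0, 0.002, 0.061, 0, 0, 0]],
  ],
)

```text
time: 28.82
eef_pos: [533.6, 276.8, 31.4]
tool_rot: [[-0.788, -0.616, 0.002], [-0.616, 0.788, 0.001], [-0.002, -0.0, -1.0]]
contact_force: [0.2, 0.4, -0.4]
opening: 18.4
grasp_force: 34.4
```

Emit:
move_arm(
  commands=[
    [[0, 0, 0.001, 0, 0, 0], [0, 0, 0.002, 0, 0, 0], [0, 0, 0.002, 0, 0, 0]],
  ],
)

```text
time: 29.2
eef_pos: [532.9, 276.5, 28.5]
tool_rot: [[-0.787, -0.616, 0.0], [-0.616, 0.787, 0.0], [-0.0, -0.0, -1.0]]
contact_force: [0.1, 0.5, -1.4]
opening: 18.7
grasp_force: 34.4
```

Emit:
move_arm(
  commands=[
    [[0, 0, 0.001, 0, 0, 0], [0, 0, 0.0015, 0, 0, 0]],
  ],
)

```text
time: 29.45
eef_pos: [532.8, 276.5, 26.7]
tool_rot: [[-0.787, -0.616, -0.0], [-0.616, 0.787, -0.0], [0.0, -0.0, -1.0]]
contact_force: [0.1, 0.5, 0.3]
opening: 18.6
grasp_force: 34.4
```

Emit:
move_arm(
  commands=[
    [[0, 0, 0.001, 0, 0, 0], [0, 0, 0.0017, 0, 0, 0]],
  ],
)

```text
time: 29.7
eef_pos: [532.8, 276.4, 25.0]
tool_rot: [[-0.788, -0.616, -0.0], [-0.616, 0.788, -0.0], [0.0, -0.0, -1.0]]
contact_force: [-0.0, 0.1, -0.2]
opening: 18.7
grasp_force: 34.4
```

Emit:
move_arm(
  commands=[
    [[0, 0, 0, 0, 0, 0], [0, 0, 0, 0, 0, 0], [0, 0, 0, 0, 0, 0]],
  ],
  claw=0.4,
)

```text
time: 30.08
eef_pos: [532.9, 276.5, 25.2]
tool_rot: [[-0.787, -0.616, 0.0], [-0.616, 0.787, 0.0], [-0.0, -0.0, -1.0]]
contact_force: [0.1, 0.6, -0.2]
opening: 33.9
grasp_force: 0.0
```

Emit:
move_arm(
  commands=[
    [[0, 0, -0.02, 0, 0, 0], [0, 0, -0.05, 0, 0, 0], [0, 0, -0.09, 0, 0, 0], [0, 0, -0.13, 0, 0, 0], [0, 0, -0.16, 0, 0, 0]],
  ],
)

```text
time: 30.7
eef_pos: [533.8, 276.8, 189.0]
tool_rot: [[-0.788, -0.616, 0.004], [-0.616, 0.788, 0.002], [-0.004, -0.0, -1.0]]
contact_force: [0.3, 0.8, 0.3]
opening: 34.3
grasp_force: 0.0
```

```bash
python3 -c "
from h import *
im,c,s=look('w17',['blue','green'],[14,58])
t=imaging.camera('top');b=blobs(t,'green');ct=cam('top');print([(np.round(ray(ct,p,55)),st[4]) for p,st,m in b if 480<ray(ct,p,55)[0]<650])"
```

```text
tcp [533.8 276.8 189. ] open 34.3 proj tcp [257. 259.]
blue [259. 187.] [  68   87 4156] [[545.1, 286.3], [534.1, 277.8]]
blue [259. 177.] [ 14  13 130] [[534.4, 279.2], [525.0, 271.8]]
blue [259. 231.] [ 25  22 399] [[589.8, 322.0], [572.3, 308.3]]
green [59. 78.] [ 30  32 675] [[578.4, 50.0], [562.6, 76.3]]
green [89. 82.] [ 35  34 651] [[562.7, 76.2], [549.2, 98.7]]
[(array([568.,  71.]), np.int32(60))]
```

View pics/w17.png

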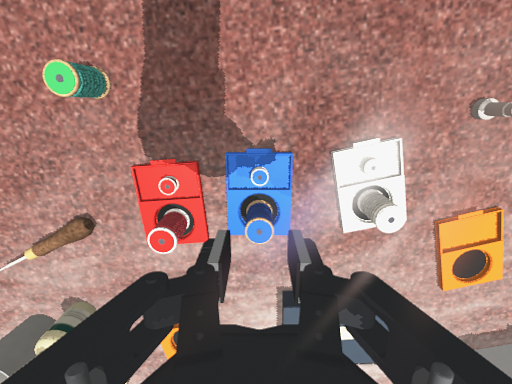

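All three kits are complete: red at (170,205), blue at (260,195) and white at (370,185). The green spool still stands at (75,80). The gripper is clear, so I'll hand the job in.

```bash
python3 -c "
from plant import order
print(order.finish_job())"
```

```text
the job is handed in; nothing more can be done
None
```

The job is handed in at about 31 s: the last wrist picture shows the red, white and blue kits made up and the green spool still where it stood, but no verdict came back.

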